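# Unlock the sprung jaw and hold it open at the flag for loading

## Task

Be the third hand at the work holder: take the flat-blade driver out of its wooden block, put it in the slotted lock screw and turn the screw anticlockwise as far as it goes, which draws the lock bolt, then stand the driver back in the hole it came from. Then take the black handle of the sprung blue jaw, pull the jaw open until its white pointer is on the red flag, and finish while still holding it there, so that my colleague can set the needle jig between the jaws. Turn the screw only with the driver, and leave the flag, the needle jig, the gauge and the open vial where they are.

Things in the scene. Friction and masses are not known exactly. Their poses are not given: they have to be found in the camera images.
- holder: work holder screwed to the table: grey base plate 190 x 160 x 12 mm (its x by y), blue fixed jaw at its +x end (top 54 mm above the table), blue sprung jaw (top 52 mm) in the middle, blue end block at -x (48 mm). Origin: centre of its underside, on the table. x is the slide direction; the sprung jaw is pulled to -x, roughly toward the robot.
- sprung_jaw: blue sprung jaw with its handle, pointer and strike, 28 x 84 mm, top 52 mm above the table, on two guide rods. Origin: on the table under the jaw's centre; axes as the holder's.
- handle (a point): black bow handle on the sprung jaw: round bar 12 mm thick along the holder's y, straight for 56 mm between two uprights. Point: centre of the bar, 87 mm above the table and 35 mm above the jaw's top; free space below, before and behind the bar. Its x is the slide direction: grip it from above, one finger before and one behind the bar.
- jaw_travel (a joint): travel of the sprung jaw in m: 0 = shut (rest), grows as it is pulled toward the holder's -x, stop at 0.058. A spring draws it back with about 6 N at 0 and 13 N at 0.05, so it snaps shut when let go. While the lock bolt is in, it can move only 1.5 mm.
- pointer (a point): white pointer, a bar 2 mm thick sticking out from the sprung jaw's -y side over the scale, 36 mm above the table; point on its centre line. It travels with the jaw.
- flag_line (a point): red flag, an upright tab 6 mm thick on a slider on the scale along the holder's -y edge; point at the top of its centre line, 30 mm above the table, just under the pointer's path, 34 to 50 mm to the holder's -x of the resting pointer; axes as the holder's. Pointer on flag = both at the same place along the holder's x (pointer over the tab). It shifts if pushed hard.
- flag (a joint): where the red flag's slider is set on the scale, in m, 0 to 0.016 toward the holder's -x: the pointer is centred on the flag when jaw_travel = 0.034 + this value. It stays as set unless pushed.
- lock_screw: brass slotted screw head of the lock, 26 mm across, upright on an aluminium housing (38 x 38 mm) at the holder's +y side. Origin: centre of the slot's mouth at the head's top, 52.5 mm above the table; x along the slot, z up. Slot 5.2 mm wide, 8 mm deep, open at both ends, mouth bevelled 1.8 mm each side. Its axis is at x +18, y +57 mm in the holder. It does not rise as it turns.
- lock (a joint): angle of the lock screw in rad: 0 = locked (slot along the holder's x), grows anticlockwise seen from above, stop at 1.4 = bolt fully drawn. It stays where it is left (friction 0.06 Nm) and draws the brass bolt 7 mm per rad out of the steel strike on the sprung jaw; the bolt is clear after about 0.85.
- driver_grip (a point): flat-blade screwdriver, about 110 g, upright in the wooden block, blade down. Point: middle of its green handle, 100 mm above the blade's tip; z up, x along the blade's width. Handle 28 x 28 mm square, 62 mm long, flats square to x and y; white stripe on its top along x. Below it a round black collar, 36 mm across, whose underside (62 mm above the tip) rests on the block.
- driver_tip (a point): centre of the tip of the driver's blade: 16 mm wide along x, 2.4 mm thick along y, 14 mm long; above it a 9 mm round shank.
- stand_hole (a point): mouth of the driver's hole in the wooden tool block (100 x 56 mm, 66 mm high, fixed): a round hole 24 mm across with a chamfer, 64 mm deep. Point: centre of the mouth, on the block's top; z up.
- needle_jig_mid (a point): bystander: clear acrylic frame 65 x 140 mm with upright needles, 58 mm high, lying loose to the right; point in the middle of its frame, 3.5 mm up. Leave it alone.
- coil_gauge_mid (a point): bystander: grey hand gauge on a foot, 57 x 58 x 109 mm, loose, to the right behind; point at mid height. Leave it alone.
- vial_open_mid (a point): bystander: open clear vial, 38 mm across, 60 mm high, loose, to the left behind; point at mid height. Leave it alone.
Mind the look-alikes: they are no part of the job. Leave any orange or purple look-alike of the part that bears driver_grip alone.

How it is judged (in metres and radians):
On the way, in this order (a step that is already met when the one before it is completed fails the run):
1. the driver's blade is in the slot of the still locked screw (horizontal distance between driver_tip and lock_screw below 0.006 m and z of driver_tip in the frame of lock_screw below -0.003 m and value of joint lock below 0.5 rad), for 0.05 s.
2. the screw is turned anticlockwise and the bolt drawn, with the blade in the slot (value of joint lock above 1.1 rad and horizontal distance between driver_tip and lock_screw below 0.008 m and z of driver_tip in the frame of lock_screw below -0.002 m), for 0.1 s.
3. the driver stands in its hole again and is let go (horizontal distance between driver_tip and stand_hole below 0.012 m and z of driver_tip in the frame of stand_hole below -0.055 m and angle between driver_tip's own z axis and vertical below 0.12 rad and contact force between the fingers and driver below 0.1 N), for 0.2 s.
At the end, for the whole second after the job is handed in: Through the last second the fingers hold the handle (over 3 N) with the pointer within 4 mm of the red flag along the slide; the lock screw is still open (over 1.1 rad) and the driver stands upright (within 0.12 rad) in its hole, collar within 7 mm of the block (x of pointer in the frame of flag_line between -0.004 and 0.004 m and value of joint jaw_travel above 0.028 m and contact force between the fingers and sprung_jaw above 3 N and value of joint lock above 1.1 rad and horizontal distance between driver_tip and stand_hole below 0.012 m and z of driver_tip in the frame of stand_hole below -0.055 m and angle between driver_tip's own z axis and vertical below 0.12 rad); the arm keeps its last pose, push and grip.
It fails at once if the screw is turned with the fingers instead of the driver (contact force between the fingers and lock_screw above 0.5 N).
It fails at once if the red flag is moved on its scale (distance of flag_line from where it was at the start of the episode above 0.003 m).
It fails at once if the needle jig is disturbed (distance of needle_jig_mid from where it was at the start of the episode above 0.02 m).
It fails at once if the gauge is disturbed (distance of coil_gauge_mid from where it was at the start of the episode above 0.02 m).
It fails at once if the vial is disturbed (distance of vial_open_mid from where it was at the start of the episode above 0.02 m).
It also fails if it takes over 54 s, if anything falls off the work surface, if the arm or the gripper's body presses on something with over 40 N, if the wrist force passes 120 N, or if a joint passes its speed limit or range.

## Robot

A 6-joint arm with a two-finger parallel gripper is mounted at the origin on a cart in front of the work surface, level with it; the furniture and walls round the work are solid. World frame = base frame: x ahead of the robot, y to its left, z up, the work surface at z = 0. Lengths are in mm, angles in rad, forces in N, time in s.
With the tool pointing down it reaches from about 425 to 925 mm from the base axis. Payload 12.5 kg.
Tool frame: the origin (TCP) lies at the very end of the fingers, on their centre line; the grasp point (between the pads) lies 19 mm behind it; x points along the fingers, z is the direction in which the jaws open and shut, and the axes are right-handed (so a half turn about x gives the same grasp; the last joint's range is limited). The gripper opens to 85 mm and grips with 20 to 120 N. Pads are 22 mm wide; open, the fingers measure 114 mm over their backs; the gripper's body (76 mm by 85 mm) begins 54 mm behind the grasp point. The pads swing forward as they close: fully open they stand 13 mm farther back than shut.
Start: joints at [1.09, 0.491, 1.559, -0, 1.092, -0.106], TCP at [228.788, 581.636, 231.327] pointing down, gripper open.
Joint ranges: [-3.1, 3.1], [-0.84, 2.19], [0.05, 2.79], [-1.13, 4.28], [0.06, 2.93], [-2.69, 2.69]. Speed limits (rad/s): [2.22, 2.22, 2.79, 3.14, 3.14, 3.14].

## Interface

Orientations are given as a unit quaternion [x, y, z, w].
In Python, from rig import manip gives the robot as it stands.
- The arm moves only by the shell command python3 -m jog 'ROWS'. ROWS is JSON, a list of rows, each a list of 3 entries, a list of its own where there are three numbers: the turn, a rotation vector about the tool's x, y, z in degrees, then the shift along the tool's x, y, z in mm, then the finger opening in mm, from 0 to 85.4. In form: [[[wx, wy, wz], [tx, ty, tz], gripper], ...]. A call has 1 to 20 rows; each row is the pose to reach, as a shift and turn from the pose commanded when the call began, along the tool's axes at that moment; what a row does not reach only later rows make up. A row lasts 1/10 s, in which the tool goes at most 50 mm and 8.59 degrees, less where a joint would pass 70% of its speed; a pose out of reach is approached as far as the arm can. A call with a gripper value outside its range is refused whole. The fingers move at their own pace and stop on an object; the grip force is fixed at half the most. Time passes only in rows, so rows that repeat a pose let the fingers close. It gives the time, the measured TCP pose, the force and the opening at its end, in the units of the state.
- manip.get_state(): the state, without advancing time (a new reading comes with each control period).
- manip.grab_frame(name): name is "scene" or "top"; returns (picture, depth): 384x512x3 uint8, red, green, blue; 384x512 float32, mm along the optical axis (not along the pixel's ray), 0 where there is no reading.
- manip.camera_info(name): a dict with "fx", "fy", "cx", "cy" (pixels), "extrinsics" (4x4, takes a point from camera to world coordinates). Camera axes: x right, y down, z forward; pixel columns grow to the right and rows downward; lengths in mm; the calibration is good to about 2 mm. A picture is of the moment at which its call begins. camera_info takes no time and is no camera call.
- manip.hand_in(): hands the job in, once; it reports no verdict.
The state is a dict: "t": time; "q": joint angles; "qd": joint speeds; "tau": joint torques, N m; "ee_pos": TCP position; "orientation": TCP orientation; "ft_force": force on the tool from outside, world axes, zero at the start; "torque": the same for the moment, N m; "finger_gap": opening from 0.0 (shut) to 1.0 (fully open).
Only numpy, scipy, OpenCV 4.12 (cv2) and the standard library are available. Lean on these libraries where they do the work, as an engineer would, in place of code of your own. Each camera call takes 0.05 s, during which the arm holds its last target. There are 200 camera calls.

## Working session

There is one attempt and no reset: what is moved stays moved. The work goes in short steps, Python scripts to look and compute and a shell command to move; the robot and the scene stay as the last step left them, time stands still between calls to the robot, and variables do not carry over. Pictures are saved under pics/ and viewed, about 8 in all and at most 12, crops included, and the job is handed in when it is done.

```bash
mkdir -p pics; ls
python3 - <<'E'
from rig import manip
import cv2,numpy as np
s=manip.get_state();print({k:np.round(v,3) for k,v in s.items()})
for n in("scene","top"):
    p,d=manip.grab_frame(n);np.savez(f"pics/{n}0.npz",p=p,d=d)
    c=manip.camera_info(n);print(n,c["fx"],c["fy"],c["cx"],c["cy"],np.round(c["extrinsics"],4).tolist())
    cv2.imwrite(f"pics/{n}0.png",cv2.resize(p[:,:,::-1],(800,600),interpolation=cv2.INTER_CUBIC))
E
```

```text
pics
{'t': np.float64(0.0), 'q': array([ 1.09 ,  0.492,  1.559, -0.   ,  1.092, -0.106]), 'qd': array([ 0.001, -0.001, -0.   ,  0.   ,  0.   , -0.001]), 'tau': array([ 2.0000e-03, -6.1845e+01, -2.6157e+01, -0.0000e+00,  4.0000e-03,
       -0.0000e+00]), 'ee_pos': array([228.68 , 581.416, 230.717]), 'orientation': array([-0.398,  0.585,  0.398,  0.584]), 'ft_force': array([ 0.059, -0.176,  0.085]), 'torque': array([-0.025, -0.003,  0.041]), 'finger_gap': np.float64(0.998)}
scene 494.76841750876275 494.76841750876275 257.68778545279815 190.05123134034446 [[0.9085, -0.1915, 0.3716, 58.2656], [-0.4174, -0.4645, 0.7811, -1089.9016], [0.023, -0.8647, -0.5018, 766.5794], [0.0, 0.0, 0.0, 1.0]]
top 391.2141792878921 391.2141792878921 255.8297329537395 190.35750624092987 [[-0.0018, -0.988, 0.1543, 389.2918], [-0.9999, 0.0041, 0.0148, -69.9201], [-0.0153, -0.1543, -0.9879, 1242.2082], [0.0, 0.0, 0.0, 1.0]]
```

View pics/scene0.png

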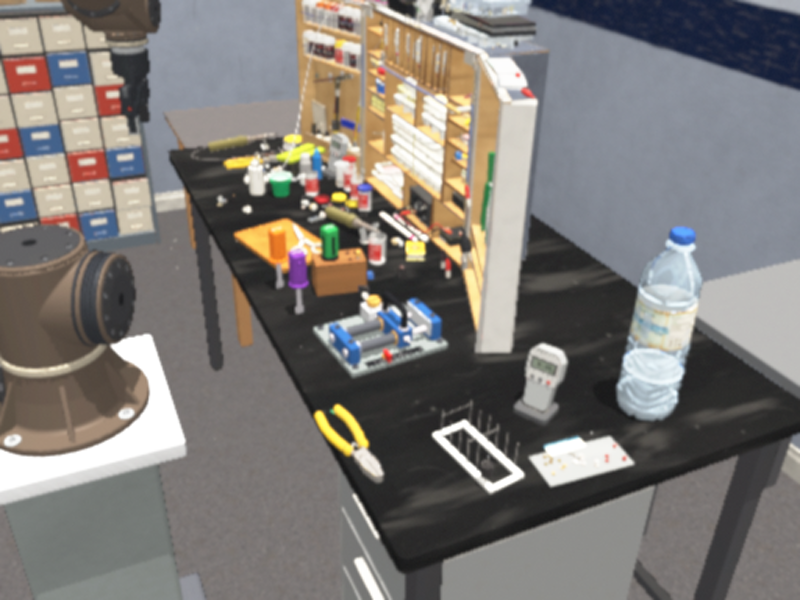

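View pics/top0.png

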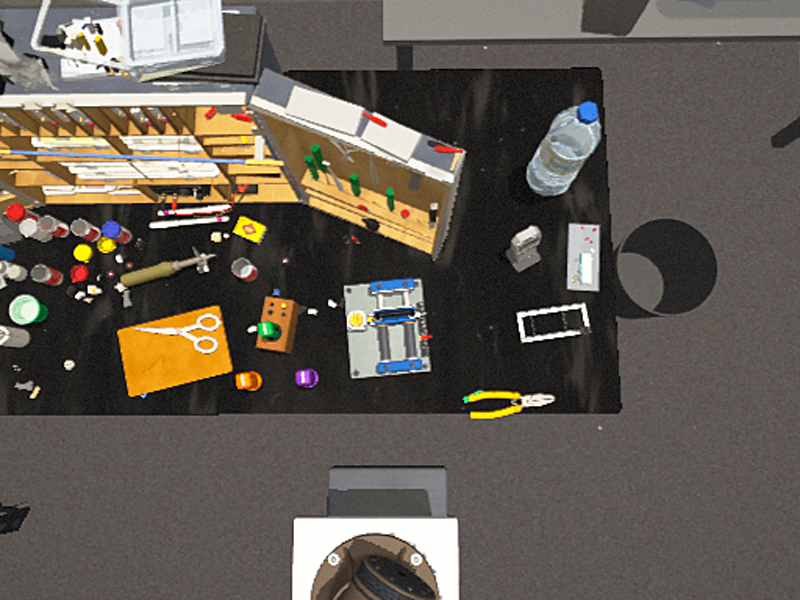

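The things that could be taken for the driver are green (top view 268,330; scene 330,240), orange (248,380; 278,240) and purple (306,379; 298,265). I pick the green one, which stands in the wooden block. Next is a close crop plus point-cloud measurements.

```bash
cat > h.py <<'E'
import numpy as np,cv2
from rig import manip
def cloud(n,d):
    c=manip.camera_info(n);v,u=np.mgrid[:384,:512]
    P=np.stack([(u-c["cx"])/c["fx"]*d,(v-c["cy"])/c["fy"]*d,d],-1);E=np.array(c["extrinsics"])
    return P@E[:3,:3].T+E[:3,3]
def proj(n,X):
    c=manip.camera_info(n);E=np.linalg.inv(np.array(c["extrinsics"]));p=np.atleast_2d(X)@E[:3,:3].T+E[:3,3]
    return p[:,:2]/p[:,2:]*[c["fx"],c["fy"]]+[c["cx"],c["cy"]]
E
python3 - <<'E'
from h import *
out=[]
for n,(x0,y0,x1,y1) in(("top",(155,170,285,250)),("scene",(160,130,290,245))):
    z=np.load(f"pics/{n}0.npz");p,d=z["p"],z["d"];W=cloud(n,d);hsv=cv2.cvtColor(p,cv2.COLOR_RGB2HSV)
    out.append(cv2.resize(p[y0:y1,x0:x1,::-1],None,fx=5,fy=3.6 if 0 else 5,interpolation=cv2.INTER_CUBIC))
    ok=np.zeros(d.shape,bool);ok[y0:y1,x0:x1]=d[y0:y1,x0:x1]>0
    H,S,V=[hsv[:,:,i].astype(int) for i in range(3)]
    def rep(nm,m):
        m=m&ok
        if m.sum()<3:print(n,nm,m.sum());return
        q=W[m];v,u=np.nonzero(m);print(n,nm,m.sum(),"px",u.mean().round(1),v.mean().round(1),"med",np.median(q,0).round(1),"lo",np.percentile(q,3,0).round(1),"hi",np.percentile(q,97,0).round(1))
    Z=W[:,:,2]
    g=(H>45)&(H<85)&(S>120)
    rep("green",g&(Z>80));rep("greentop",g&(Z>120))
    rep("wood",(H>5)&(H<18)&(S>110)&(Z>55)&(Z<75))
    rep("brass",(H>18)&(H<35)&(S>80)&(Z>40)&(Z<62))
    rep("blue",(H>100)&(H<125)&(S>120)&(Z>40)&(Z<60))
    rep("red",((H<5)|(H>175))&(S>150)&(Z>5)&(Z<50))
    rep("bar",(V<60)&(Z>78)&(Z<98))
    rep("plate",(S<40)&(V>120)&(Z>5)&(Z<18))
for i,o in enumerate(out): cv2.imwrite(f"pics/crop{i}.png",o)
E
```

```text
top green 104 px 171.3 211.2 med [503.8 188.  131.3] lo [492.6 180.4  85.5] hi [518.3 206.6 136.6]
top greentop 75 px 169.8 210.6 med [504.  190.2 132.9] lo [493.  181.2 122.2] hi [518.3 206.6 137.2]
top wood 480 px 176.2 207.6 med [531.7 186.6  66.8] lo [429.6 160.6  61. ] hi [571.5 222.9  71.5]
top brass 65 px 231.0 204.6 med [530.3  33.4  51.8] lo [521.4 -71.1  41.4] hi [543.2  45.3  57.5]
top blue 397 px 252.9 207.4 med [532.8 -43.2  51.7] lo [432.8 -86.1  45.2] hi [ 6.103e+02 -1.000e-01  5.760e+01]
top red 37 px 196.6 189.2 med [619.6 247.6  28.9] lo [ 498.  -111.2   10.8] hi [634.5 265.   40.4]
top bar 74 px 247.9 201.0 med [538.6 -38.3  92.3] lo [508.9 -76.3  85.4] hi [546.2 182.   96.6]
top plate 1506 px 241.1 211.2 med [505.9   5.1  12.8] lo [428.  -98.8   7.8] hi [603.9  85.7  17. ]
scene green 157 px 210.6 153.5 med [503.2 182.8 111.7] lo [493.5 176.2  83.4] hi [518.3 198.3 132.7]
scene greentop 58 px 210.1 148.3 med [501.7 184.7 127.8] lo [492.8 176.9 120.3] hi [519.4 201.  134. ]
scene wood 425 px 223.0 162.2 med [528.6 184.9  64.8] lo [403.7 158.   55.7] hi [825.6 309.4  73. ]
scene brass 40 px 238.0 189.6 med [533.4  35.3  50.7] lo [524.   20.3  41.6] hi [619.8 357.6  54.4]
scene blue 329 px 244.6 209.0 med [530.6 -50.2  49.1] lo [433.2 -91.5  41.4] hi [608.9 -11.2  55.6]
scene red 46 px 247.2 185.2 med [626.2 243.3  27.4] lo [ 498.2 -112.2   11.8] hi [793.5 458.3  34.3]
scene bar 62 px 251.1 192.5 med [538.6 -36.6  89.7] lo [531.8 -77.9  78.8] hi [544.5 -11.9  93.4]
scene plate 1105 px 237.1 203.6 med [513.5 -23.8  11. ] lo [ 422.1 -107.     6. ] hi [758.5 466.1  16.8]
```

View pics/crop0.png

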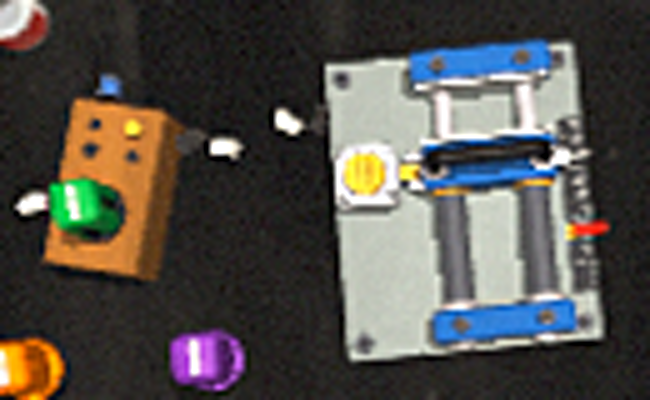

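View pics/crop1.png

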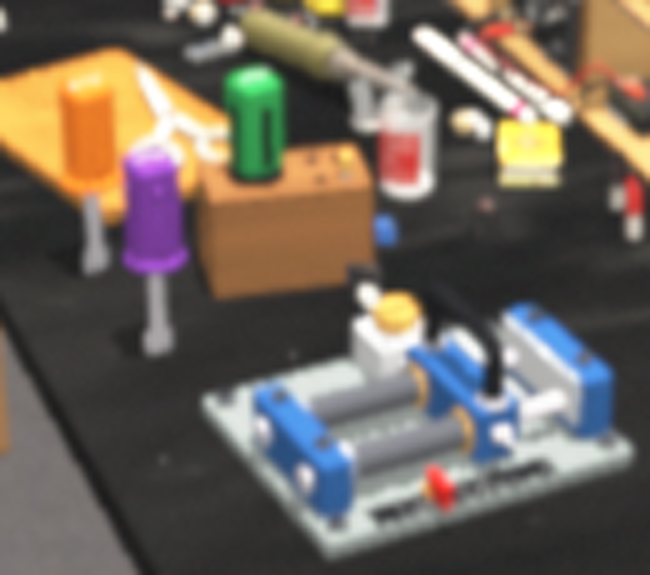

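Run:
```python
from h import *
out=[]
A={}
for n,(x0,y0,x1,y1) in(("top",(155,170,285,250)),("scene",(160,130,290,245))):
    z=np.load(f"pics/{n}0.npz");p,d=z["p"],z["d"];W=cloud(n,d);hsv=cv2.cvtColor(p,cv2.COLOR_RGB2HSV)
    ok=np.zeros(d.shape,bool);ok[y0:y1,x0:x1]=d[y0:y1,x0:x1]>0
    H,S,V=[hsv[:,:,i].astype(int) for i in range(3)];Z=W[:,:,2];X=W[:,:,0];Y=W[:,:,1]
    m=ok&(S<60)&(V>100)&(Z>7)&(Z<18)&(X>400)&(X<640)&(Y<110)&(Y>-130)
    k,l,st,ce=cv2.connectedComponentsWithStats(m.astype(np.uint8));m=l==1+st[1:,4].argmax()
    hold=ok&(X>400)&(X<640)&(Y<100)&(Y>-130)&(Z>7)
    for nm,mm in(("plate",m),("hold",hold)):print(n,nm,cv2.minAreaRect(W[mm][:,:2].astype(np.float32)))
    w=ok&(H>5)&(H<18)&(S>110)&(abs(Z-66)<5)&(Y>130)&(X>460)&(X<600)&(Y<250)
    print(n,"block",cv2.minAreaRect(W[w][:,:2].astype(np.float32)),w.sum())
    b=ok&(H>15)&(H<35)&(S>90)&(abs(Z-52)<8)&(abs(X-531)<22)&(abs(Y-33)<22)
    print(n,"brass",W[b].mean(0),W[b].min(0),W[b].max(0),b.sum())
    gr=ok&(abs(X-505)<30)&(abs(Y-188)<30)&(Z>78)
    tp=gr&(Z>128)
    for nm,mm in(("drv",gr),("drvtop",tp)): print(n,nm,cv2.minAreaRect(W[mm][:,:2].astype(np.float32)),W[mm][:,2].max(),mm.sum())
    bar=ok&(V<70)&(abs(Z-90)<6)&(abs(X-538)<20)&(Y<10)
    q=W[bar];f=np.polyfit(q[:,1],q[:,0],1);print(n,"bar",q.mean(0),q.min(0),q.max(0),"yaw",-np.degrees(np.arctan(f[0])))
    for (a0,b0,a1,b1) in ([(160,196,190,222)] if n=="top" else [(198,138,224,170)]):
        out.append(cv2.resize(p[b0:b1,a0:a1,::-1],(400,400),interpolation=cv2.INTER_NEAREST))
    rd=ok&((H<6)|(H>174))&(S>140)&(Z>5)&(Z<45)&(abs(X-500)<40)&(abs(Y+105)<30);print("flag",W[rd].mean(0),rd.sum())
cv2.imwrite("pics/drv.png",np.hstack(out))
```

```text
top plate ((474.5235900878906, 21.46180534362793), (105.92626190185547, 62.54688262939453), 5.24458646774292)
top hold ((519.1389770507812, -15.604171752929688), (232.5642547607422, 219.56309509277344), 0.9016156792640686)
top block ((523.4151611328125, 191.75790405273438), (57.353816986083984, 100.41329193115234), 81.07435607910156) 425
top brass [532.2850217   35.28762367  52.13924689] [520.38925774  23.79222438  44.255451  ] [543.34397036  45.76444425  59.94994705] 52
top drv ((506.3604431152344, 194.66482543945312), (29.05977439880371, 28.00117301940918), 9.951083183288574) 137.9344078242209 131
top drvtop ((506.4173583984375, 194.69442749023438), (26.079845428466797, 27.96255111694336), 9.951081275939941) 137.9344078242209 84
top bar [538.59608846 -38.93755161  91.82970703] [531.18379643 -76.82666543  85.73017111] [546.29241543  -2.48412978  95.91678616] yaw 5.722031042827652
flag [ 500.02999319 -104.24182672   27.87294209] 13
scene plate ((519.3223876953125, -26.491729736328125), (190.52810668945312, 159.49253845214844), 4.998668670654297)
scene hold ((517.8648681640625, -26.672073364257812), (189.2562713623047, 172.20497131347656), 6.780662536621094)
scene block ((524.2908935546875, 191.77174377441406), (64.63756561279297, 102.06063842773438), 81.6541976928711) 252
scene brass [532.45066359  32.69786135  50.31090083] [520.88679396  19.02784014  45.13806157] [546.43020153  44.88026924  55.2723682 ] 45
scene drv ((506.10382080078125, 191.568115234375), (28.59858512878418, 33.22804641723633), 5.349693775177002) 134.88857606417207 201
scene drvtop ((506.8158874511719, 191.0430908203125), (27.328081130981445, 28.14111328125), 4.817070960998535) 134.88857606417207 40
scene bar [538.04479814 -40.08256436  90.05007112] [530.24899945 -76.48523498  84.19178524] [545.10918515  -9.17815878  94.94118495] yaw 6.576203258440178
flag [ 501.10238323 -105.29210687   25.65968692] 20
```

View pics/drv.png

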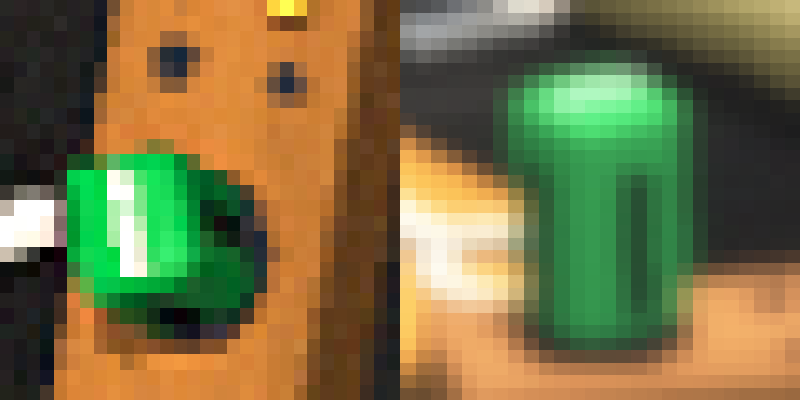

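The close crop shows the green handle in the wooden block, with its white stripe (crop 120,225) at a yaw of about +10°. That confirms the choice. Now I work out the first reach.

```bash
cat >> h.py <<'E'
from scipy.spatial.transform import Rotation as R
def plan(p,yaw,base=None):
    """turn+shift in tool frame from base pose (pos,quat; default measured) to vertical tool at p, yaw of tool z (deg)"""
    s=manip.get_state();p0,q0=base or (s["ee_pos"],s["orientation"])
    R0=R.from_quat(q0).as_matrix();a=np.radians(yaw);z=np.array([np.cos(a),np.sin(a),0]);x=np.array([0,0,-1.]);T=np.c_[x,np.cross(z,x),z]
    print("turn",R.from_matrix(R0.T@T).as_rotvec(degrees=True).round(2),"shift",(R0.T@(np.array(p)-p0)).round(1))
def show():
    s=manip.get_state();M=R.from_quat(s["orientation"]).as_matrix()
    print("t",s["t"],"pos",s["ee_pos"].round(1),"yaw",np.degrees(np.arctan2(M[1,2],M[0,2])).round(2),"tilt x,",M[:,0].round(3),"F",s["ft_force"].round(1),"M",s["torque"].round(2),"gap",round(s["finger_gap"]*85.4,1))
E
python3 -c "
from h import *
show();plan((506.5,193,230),8)"
```

```text
t 0.1 pos [228.7 581.4 230.8] yaw 68.52 tilt x, [-0.    -0.001 -1.   ] F [0.2 0.  0.2] M [-0.03  0.01 -0.01] gap 85.4
turn [ 6.052e+01 -5.000e-02  2.000e-02] shift [   1.  -400.7 -259.8]
```

```bash
python3 -m jog '[[[60.5,0,0],[1,-400.5,-260],55],[[60.5,0,0],[1,-400.5,-260],55],[[60.5,0,0],[1,-400.5,-260],55],[[60.5,0,0],[1,-400.5,-260],55],[[60.5,0,0],[1,-400.5,-260],55],[[60.5,0,0],[1,-400.5,-260],55],[[60.5,0,0],[1,-400.5,-260],55],[[60.5,0,0],[1,-400.5,-260],55],[[60.5,0,0],[1,-400.5,-260],55],[[60.5,0,0],[1,-400.5,-260],55],[[60.5,0,0],[1,-400.5,-260],55],[[60.5,0,0],[1,-400.5,-260],55],[[60.5,0,0],[1,-400.5,-260],55],[[60.5,0,0],[1,-400.5,-260],55]]'
python3 - <<'E'
from h import *
show()
out=[]
for n in("top","scene"):
    p,d=manip.grab_frame(n);c=proj(n,[506.5,193,135])[0];print(c)
    x,y=c.astype(int);cr=p[max(0,y-40):y+40,x-45:x+45,::-1];out.append(cv2.resize(cr,(400,int(400/90*cr.shape[0]))))
cv2.imwrite("pics/a1.png",np.hstack([o[:330] for o in out]))
E
```

```text
t: 1.5
ee_pos: [505.7, 194.0, 230.4]
orientation: [-0.05, 0.705, 0.05, 0.705]
ft_force: [-0.1, 0.1, -0.5]
finger_gap: 0.644
t 1.5 pos [505.7 194.  230.4] yaw 8.11 tilt x, [-0.  0. -1.] F [-0.1  0.1 -0.5] M [ 0.01 -0.    0.07] gap 55.0
[169.51905057 210.02723984]
[210.13941024 144.89676079]
```

View pics/a1.png

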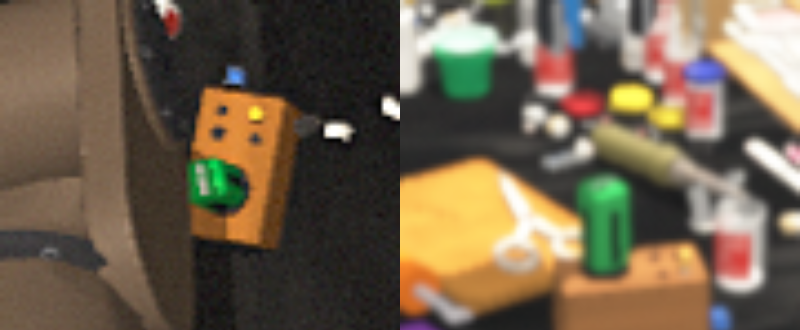

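The driver still stands, but orange and purple are not where I expected them in the crop. I check the whole scene.

Run:
```python
from h import *
p,d=manip.grab_frame("scene");cv2.imwrite("pics/s2.png",cv2.resize(p[40:290,60:390,::-1],(792,600),interpolation=cv2.INTER_CUBIC))
```

```text
(no output)
```

View pics/s2.png

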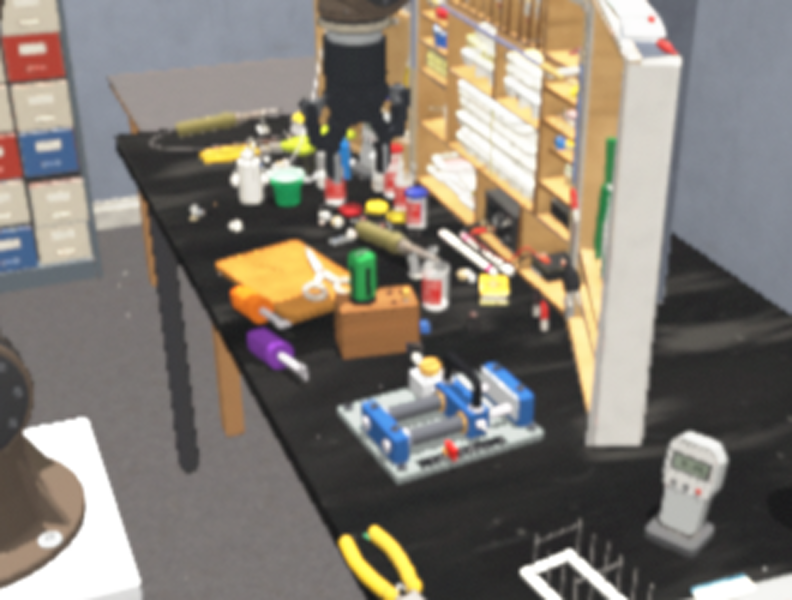

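Orange (260,305) and purple (270,347) have toppled. They were standing free on their blades, and the arm stayed at z 230 with no contact force. They lie on the table, clear of the work. The gripper is above the driver, so I descend and grip.

```bash
python3 -m jog '[[[0,0,0],[40,0,0],55],[[0,0,0],[80,0,0],55],[[0,0,0],[110,0,0],55],[[0,0,0],[130,0,0],55],[[0,0,0],[148,0,0],55],[[0,0,0],[148,0,0],55],[[0,0,0],[148,0,0],55],[[0,0,0],[148,0,0],55]]'; python3 -c "
from h import *
show()"; python3 -m jog '[[[0,0,0],[0,0,0],40],[[0,0,0],[0,0,0],34],[[0,0,0],[0,0,0],20],[[0,0,0],[0,0,0],20],[[0,0,0],[0,0,0],20],[[0,0,0],[0,0,0],20],[[0,0,0],[0,0,0],20]]';python3 -c "
from h import *
show()"
```

```text
t: 2.45
ee_pos: [506.7, 193.3, 83.3]
orientation: [-0.049, 0.705, 0.05, 0.706]
ft_force: [0.5, -0.3, 0.6]
finger_gap: 0.647
t 2.45 pos [506.7 193.3  83.3] yaw 8.04 tilt x, [ 0.002  0.    -1.   ] F [ 0.5 -0.3  0.6] M [ 0.    0.02 -0.  ] gap 55.2
t: 3.15
ee_pos: [506.6, 193.1, 83.0]
orientation: [-0.049, 0.705, 0.05, 0.706]
ft_force: [0.1, -1.2, 4.8]
finger_gap: 0.321
t 3.15 pos [506.6 193.1  83. ] yaw 8.02 tilt x, [ 0.001  0.    -1.   ] F [ 0.1 -1.2  4.8] M [-0.    0.17  0.03] gap 27.4
```

```bash
python3 -m jog '[[[0,0,0],[-20,0,0],20],[[0,0,0],[-50,0,0],20],[[0,0,0],[-80,0,0],20],[[0,0,0],[-90,0,0],20],[[0,0,0],[-90,0,0],20],[[0,0,0],[-90,0,0],20]]'; python3 -c "
from h import *
show();plan((532.3,33.6,160),5.2)"
```

```text
t: 3.75
ee_pos: [505.9, 192.9, 171.4]
orientation: [-0.049, 0.706, 0.049, 0.705]
ft_force: [0.3, 0.3, -1.3]
finger_gap: 0.318
t 3.75 pos [505.9 192.9 171.4] yaw 8.02 tilt x, [-0.001 -0.    -1.   ] F [ 0.3  0.3 -1.3] M [-0.03 -0.06 -0.  ] gap 27.2
turn [ 2.82 -0.06  0.  ] shift [  11.4 -161.5    3.9]
```

```bash
python3 -m jog '[[[2.8,0,0],[0,-40,1],20],[[2.8,0,0],[0,-80,2],20],[[2.8,0,0],[0,-120,3],20],[[2.8,0,0],[6,-150,3.5],20],[[2.8,0,0],[12,-161.5,3.5],20],[[2.8,0,0],[12,-161.5,3.5],20],[[2.8,0,0],[12,-161.5,3.5],20],[[2.8,0,0],[12,-161.5,3.5],20],[[2.8,0,0],[12,-161.5,3.5],20]]'
python3 - <<'E'
from h import *
show();o=[]
for n in("top","scene"):
    p,d=manip.grab_frame(n);np.savez(f"pics/{n}3.npz",p=p,d=d);c=proj(n,[532,33.6,60])[0].astype(int)
    o.append(cv2.resize(p[c[1]-30:c[1]+25,c[0]-20:c[0]+20,::-1],(400,550),interpolation=cv2.INTER_CUBIC));print(n,c)
cv2.imwrite("pics/s3.png",np.hstack(o))
E
```

```text
t: 4.65
ee_pos: [532.2, 34.7, 160.4]
orientation: [-0.033, 0.706, 0.033, 0.706]
ft_force: [-1.0, -0.2, -0.7]
finger_gap: 0.321
t 4.65 pos [532.2  34.7 160.4] yaw 5.31 tilt x, [ 0.  0. -1.] F [-1.  -0.2 -0.7] M [-0.03  0.05 -0.02] gap 27.4
top [227 204]
scene [238 189]
```

View pics/s3.png

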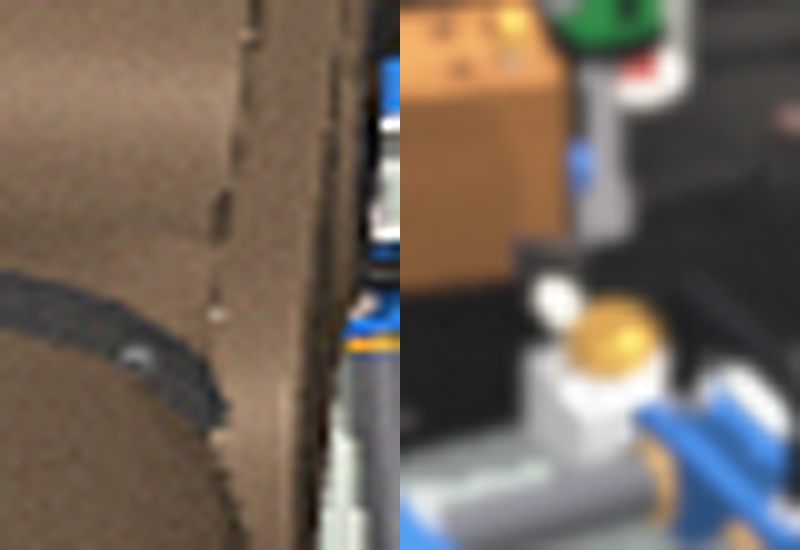

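Run:
```python
from h import *
z=np.load("pics/scene3.npz");p,d=z["p"],z["d"];W=cloud("scene",d)
print(proj("scene",[[532.2,34.7,81.4],[532.3,33.6,52.5],[532.3,36.6,52.5],[535.3,33.6,52.5]]))
for v in range(168,186,2):
    print(v,[(u,*W[v,u].round(0).astype(int)) for u in range(235,243)])
hsv=cv2.cvtColor(p,cv2.COLOR_RGB2HSV).astype(int);m=np.zeros((384,512),bool);m[186:200,230:250]=1
b=m&(hsv[...,0]>12)&(hsv[...,0]<35)&(hsv[...,1]>100)&(abs(W[...,2]-52)<8)
v,u=np.nonzero(b);print(u.min(),u.max(),v.min(),v.max());t=b&(W[...,2]>49);print(W[t].mean(0),W[t].min(0),W[t].max(0),t.sum())
for r in range(187,199):print(r,u[v==r].min() if (v==r).any() else 0,u[v==r].max() if (v==r).any() else 0)
```

```text
[[238.37494441 182.75172979]
 [238.52174422 191.75050962]
 [238.1155055  191.26028123]
 [239.4910513  191.54805213]]
168 [(235, np.int64(618), np.int64(268), np.int64(-2)), (236, np.int64(618), np.int64(259), np.int64(3)), (237, np.int64(527), np.int64(33), np.int64(130)), (238, np.int64(531), np.int64(36), np.int64(128)), (239, np.int64(532), np.int64(31), np.int64(130)), (240, np.int64(628), np.int64(249), np.int64(6)), (241, np.int64(634), np.int64(254), np.int64(2)), (242, np.int64(635), np.int64(247), np.int64(5))]
170 [(235, np.int64(611), np.int64(250), np.int64(1)), (236, np.int64(616), np.int64(255), np.int64(-2)), (237, np.int64(529), np.int64(36), np.int64(122)), (238, np.int64(530), np.int64(32), np.int64(124)), (239, np.int64(533), np.int64(33), np.int64(123)), (240, np.int64(628), np.int64(249), np.int64(-2)), (241, np.int64(629), np.int64(243), np.int64(1)), (242, np.int64(635), np.int64(248), np.int64(-3))]
172 [(235, np.int64(604), np.int64(235), np.int64(2)), (236, np.int64(611), np.int64(243), np.int64(-3)), (237, np.int64(526), np.int64(30), np.int64(119)), (238, 
[... 2254 characters left out ...]
np.int64(162), np.int64(4))]
184 [(235, np.int64(568), np.int64(146), np.int64(12)), (236, np.int64(579), np.int64(166), np.int64(-1)), (237, np.int64(582), np.int64(163), np.int64(-1)), (238, np.int64(584), np.int64(160), np.int64(1)), (239, np.int64(587), np.int64(160), np.int64(0)), (240, np.int64(592), np.int64(163), np.int64(-3)), (241, np.int64(594), np.int64(160), np.int64(-1)), (242, np.int64(596), np.int64(156), np.int64(1))]
235 243 190 195
[533.46580295  33.32196096  51.36883212] [522.73249562  20.49751782  49.06951903] [543.4857383   47.70939959  55.05427008] 31
187 0 0
188 0 0
189 0 0
190 236 241
191 236 241
192 235 243
193 235 243
194 235 242
195 236 241
196 0 0
197 0 0
198 0 0
```

```bash
cat > m.py <<'E'
from h import *
D=[];P=[]
for i in range(12):
    p,d=manip.grab_frame("scene");D.append(d);P.append(p)
d=np.median(D,0);p=np.mean(P,0).astype(np.uint8);W=cloud("scene",d);np.savez("pics/avg.npz",p=p,d=d)
show()
b=W[178:183,236:241].reshape(-1,3);b=b[abs(b[:,1]-35)<12];print("blade",b.mean(0).round(2),len(b),b.std(0).round(1))
s=W[166:176,237:240].reshape(-1,3);s=s[abs(s[:,1]-35)<12];print("shank",s.mean(0).round(2),len(s))
hsv=cv2.cvtColor(p,cv2.COLOR_RGB2HSV).astype(int);m=np.zeros((384,512),bool);m[186:200,230:250]=1
t=m&(hsv[...,0]>10)&(hsv[...,0]<38)&(hsv[...,1]>80)&(abs(W[...,2]-52.5)<3.5);print("screw",W[t].mean(0).round(2),cv2.minAreaRect(W[t][:,:2].astype(np.float32)),t.sum())
E
python3 m.py
```

```text
t 5.35 pos [532.3  33.6 160.3] yaw 5.22 tilt x, [ 0.  0. -1.] F [-0.5  0.1 -1.3] M [-0.03  0.04 -0.02] gap 27.5
blade [531.37  34.91  90.08] 24 [4.5 1.7 5.1]
shank [530.02  32.54 121.53] 29
screw [532.66  34.15  51.21] ((534.1470336914062, 34.6219482421875), (21.852649688720703, 22.823678970336914), 76.23417663574219) 32
```

```bash
python3 -m jog '[[[0,0,0],[10,-1.2,0.7],20],[[0,0,0],[20,-1.2,0.7],20],[[0,0,0],[25,-1.2,0.7],20],[[0,0,0],[25,-1.2,0.7],20],[[0,0,0],[25,-1.2,0.7],20],[[0,0,0],[27,-1.2,0.7],20],[[0,0,0],[29,-1.2,0.7],20],[[0,0,0],[31,-1.2,0.7],20],[[0,0,0],[31,-1.2,0.7],20],[[0,0,0],[31,-1.2,0.7],20]]'; python3 -c "
from h import *
show()"
```

```text
t: 6.35
ee_pos: [533.1, 32.5, 129.3]
orientation: [-0.032, 0.706, 0.032, 0.706]
ft_force: [0.6, 0.9, 0.0]
finger_gap: 0.327
t 6.35 pos [533.1  32.5 129.3] yaw 5.22 tilt x, [ 0.  0. -1.] F [0.6 0.9 0. ] M [ 0.03  0.03 -0.04] gap 27.9
```

```bash
python3 -m jog '[[[0,0,0],[1,0,0],20],[[0,0,0],[2,0,0],20],[[0,0,0],[3,0,0],20],[[0,0,0],[4,0,0],20],[[0,0,0],[4,0,0],20],[[0,0,0],[4,0,0],20]]'; python3 -c "
from h import *
show()"
```

```text
t: 6.95
ee_pos: [533.1, 32.5, 125.3]
orientation: [-0.032, 0.706, 0.032, 0.706]
ft_force: [-0.2, -0.3, 0.4]
finger_gap: 0.318
t 6.95 pos [533.1  32.5 125.3] yaw 5.22 tilt x, [-0.  0. -1.] F [-0.2 -0.3  0.4] M [-0.03 -0.05  0.04] gap 27.2
```

```bash
python3 -m jog '[[[0,0,0],[1,0,0],20],[[-5,0,0],[1,0,0],20],[[-10,0,0],[1,0,0],20],[[-15,0,0],[1,0,0],20],[[-20,0,0],[1,0,0],20],[[-26,0,0],[1,0,0],20],[[-32,0,0],[1,0,0],20],[[-38,0,0],[1,0,0],20],[[-44,0,0],[1,0,0],20],[[-50,0,0],[1,0,0],20],[[-50,0,0],[1,0,0],20]]'; python3 -c "
from h import *
show()"; python3 -m jog '[[[-5,0,0],[0,0,0],20],[[-10,0,0],[0,0,0],20],[[-15,0,0],[0,0,0],20],[[-20,0,0],[0,0,0],20],[[-25,0,0],[0,0,0],20],[[-30,0,0],[0,0,0],20],[[-34,0,0],[0,0,0],20],[[-34,0,0],[0,0,0],20],[[-34,0,0],[0,0,0],20]]'; python3 -c "
from h import *
show()"
```

```text
t: 8.05
ee_pos: [534.0, 33.0, 124.4]
orientation: [-0.329, 0.625, 0.329, 0.627]
ft_force: [3.6, 4.0, -2.8]
finger_gap: 0.323
t 8.05 pos [534.   33.  124.4] yaw 55.41 tilt x, [ 0.002  0.001 -1.   ] F [ 3.6  4.  -2.8] M [ 0.93 -0.79 -0.1 ] gap 27.6
t: 8.95
ee_pos: [534.9, 32.9, 124.6]
orientation: [-0.497, 0.502, 0.496, 0.505]
ft_force: [6.8, 2.9, -4.0]
finger_gap: 0.322
t 8.95 pos [534.9  32.9 124.6] yaw 89.2 tilt x, [ 0.004  0.001 -1.   ] F [ 6.8  2.9 -4. ] M [ 0.93 -1.64 -0.09] gap 27.5
```

```bash
python3 -m jog '[[[0,0,0],[0,-1.5,0],20],[[-4,0,0],[0,-1.5,0],20],[[-7,0,0],[0,-1.5,0],20],[[-7,0,0],[0,-1.5,0],20],[[-7,0,0],[0,-1.5,0],20]]'; python3 -c "
from h import *
show()"; python3 -m jog '[[[-3,0,0],[0,0,0],20],[[-5,0,0],[0,0,0],20],[[-5,0,0],[0,0,0],20],[[-5,0,0],[0,0,0],20]]'; python3 -c "
from h import *
show()"
```

```text
t: 9.45
ee_pos: [535.7, 33.0, 124.5]
orientation: [0.527, -0.471, -0.526, -0.473]
ft_force: [4.0, 4.0, -2.1]
finger_gap: 0.323
t 9.45 pos [535.7  33.  124.5] yaw 96.2 tilt x, [ 0.003  0.001 -1.   ] F [ 4.   4.  -2.1] M [ 1.02 -1.02 -0.06] gap 27.6
t: 9.85
ee_pos: [535.8, 33.1, 124.5]
orientation: [0.547, -0.448, -0.546, -0.45]
ft_force: [4.4, 5.9, -3.0]
finger_gap: 0.321
t 9.85 pos [535.8  33.1 124.5] yaw 101.18 tilt x, [ 0.003  0.001 -1.   ] F [ 4.4  5.9 -3. ] M [ 1.36 -1.14 -0.13] gap 27.4
```

```bash
python3 -m jog '[[[-3,0,0],[0,0,0],20],[[-5,0,0],[0,0,0],20],[[-5,0,0],[0,0,0],20]]'; python3 -c "
from h import *
show()"
```

```text
t: 10.15
ee_pos: [535.7, 33.2, 124.5]
orientation: [0.566, -0.423, -0.565, -0.425]
ft_force: [4.5, 6.5, -2.4]
finger_gap: 0.32
t 10.15 pos [535.7  33.2 124.5] yaw 106.22 tilt x, [ 0.003  0.001 -1.   ] F [ 4.5  6.5 -2.4] M [ 1.54 -1.15 -0.39] gap 27.3
```

The moment rose to 0.39 N m, so the screw is at its stop. I back off inside the slot's slack and lift.

```bash
python3 -m jog '[[[5,0,0],[0,0,0],20],[[8,0,0],[0,0,0],20],[[8,0,0],[0,0,0],20],[[8,0,0],[-5,0,0],20],[[8,0,0],[-15,0,0],20],[[8,0,0],[-35,0,0],20],[[8,0,0],[-48,0,0],20],[[8,0,0],[-48,0,0],20],[[8,0,0],[-48,0,0],20]]'
python3 - <<'E'
from h import *
show();plan((506.6,193.1,172),8)
D=[];P=[]
for i in range(4):
    p,d=manip.grab_frame("scene");P.append(p);D.append(d)
p=np.mean(P,0).astype(np.uint8);cv2.imwrite("pics/s4.png",cv2.resize(p[140:225,185:290,::-1],(741,600),interpolation=cv2.INTER_CUBIC))
E
```

```text
t: 11.05
ee_pos: [534.3, 32.4, 172.3]
orientation: [-0.535, 0.463, 0.535, 0.463]
ft_force: [-0.2, 0.6, -1.0]
finger_gap: 0.327
t 11.05 pos [534.3  32.4 172.3] yaw 98.25 tilt x, [-0.  0. -1.] F [-0.2  0.6 -1. ] M [ 0.   -0.04  0.04] gap 27.9
turn [ 9.025e+01 -1.000e-02 -1.000e-02] shift [  0.3   4.3 163. ]
```

View pics/s4.png

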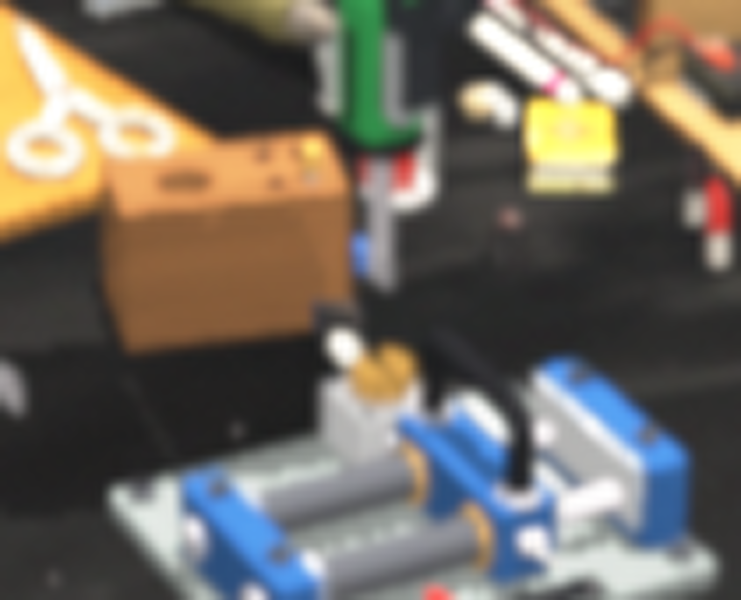

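The slot (385,370 in the crop) now lies roughly across the holder, and the driver hangs straight. I carry it back over its hole (185,182).

```bash
python3 -m jog '[[[8,0,0],[0,1,20],20],[[16,0,0],[0,1,45],20],[[24,0,0],[0,2,75],20],[[32,0,0],[0,3,105],20],[[40,0,0],[0,4,130],20],[[48,0,0],[0,4.3,150],20],[[56,0,0],[0,4.3,163],20],[[64,0,0],[0,4.3,163],20],[[72,0,0],[0,4.3,163],20],[[80,0,0],[0,4.3,163],20],[[88,0,0],[0,4.3,163],20],[[90.2,0,0],[0,4.3,163],20],[[90.2,0,0],[0,4.3,163],20],[[90.2,0,0],[0,4.3,163],20],[[90.2,0,0],[0,4.3,163],20]]'; python3 -c "
from h import *
show();plan((506.6,193.1,83.5),8)"
```

```text
t: 12.75
ee_pos: [507.0, 193.2, 172.1]
orientation: [-0.05, 0.705, 0.05, 0.705]
ft_force: [-0.1, 0.0, -1.8]
finger_gap: 0.317
t 12.75 pos [507.  193.2 172.1] yaw 8.09 tilt x, [-0. -0. -1.] F [-0.1  0.  -1.8] M [ 0.03  0.   -0.  ] gap 27.0
turn [ 0.09 -0.02 -0.  ] shift [88.6 -0.  -0.4]
```

```bash
python3 -m jog '[[[0,0,0],[15,0,-0.4],20],[[0,0,0],[22,0,-0.4],20],[[0,0,0],[28,0,-0.4],20],[[0,0,0],[34,0,-0.4],20],[[0,0,0],[40,0,-0.4],20],[[0,0,0],[44,0,-0.4],20]]'; python3 -m jog '[[[0,0,0],[8,0,0],20],[[0,0,0],[18,0,0],20],[[0,0,0],[28,0,0],20],[[0,0,0],[36,0,0],20],[[0,0,0],[41,0,0],20],[[0,0,0],[43,0,0],20],[[0,0,0],[44,0,0],20],[[0,0,0],[44,0,0],20],[[0,0,0],[44,0,0],20]]'; python3 -c "
from h import *
show()"
```

```text
t: 13.35
ee_pos: [506.6, 193.2, 127.8]
orientation: [-0.05, 0.705, 0.05, 0.705]
ft_force: [0.0, -0.0, -0.7]
finger_gap: 0.319
t: 14.25
ee_pos: [506.8, 193.2, 84.6]
orientation: [-0.049, 0.705, 0.05, 0.706]
ft_force: [-0.1, -0.6, -1.4]
finger_gap: 0.32
t 14.25 pos [506.8 193.2  84.6] yaw 8.03 tilt x, [ 0.  0. -1.] F [-0.1 -0.6 -1.4] M [-0.04  0.01 -0.04] gap 27.3
```

```bash
python3 -m jog '[[[0,0,0],[1,0,0],20],[[0,0,0],[1.3,0,0],20],[[0,0,0],[1.3,0,0],30],[[0,0,0],[1.3,0,0],45],[[0,0,0],[1.3,0,0],55],[[0,0,0],[1.3,0,0],55],[[0,0,0],[1.3,0,0],55],[[0,0,0],[1.3,0,0],55],[[0,0,0],[1.3,0,0],55],[[0,0,0],[-10,0,0],55],[[0,0,0],[-30,0,0],55],[[0,0,0],[-70,0,0],55],[[0,0,0],[-110,0,0],55],[[0,0,0],[-110,0,0],55],[[0,0,0],[-110,0,0],55]]'
python3 - <<'E'
from h import *
show()
D=[];P=[]
for i in range(8):
    p,d=manip.grab_frame("scene");D.append(d);P.append(p)
d=np.median(D,0);p=np.mean(P,0).astype(np.uint8);W=cloud("scene",d);np.savez("pics/avg2.npz",p=p,d=d)
cv2.imwrite("pics/s5.png",cv2.resize(p[125:235,185:300,::-1],(627,600),interpolation=cv2.INTER_CUBIC))
hsv=cv2.cvtColor(p,cv2.COLOR_RGB2HSV).astype(int);H,S,V=hsv[...,0],hsv[...,1],hsv[...,2];X,Y,Z=[W[...,i] for i in range(3)]
g=(H>45)&(H<85)&(S>110)&(abs(X-506)<30)&(abs(Y-190)<30)&(Z>80);print("green",W[g].mean(0),W[g].max(0))
bar=(V<75)&(abs(Z-88)<7)&(abs(X-538)<20)&(Y<0)&(Y>-85);q=W[bar];f=np.polyfit(q[:,1],q[:,0],1);print("bar",bar.sum(),q.mean(0),q.min(0),q.max(0),-np.degrees(np.arctan(f[0])))
rd=((H<6)|(H>172))&(S>130)&(Z>5)&(Z<45)&(abs(X-500)<40)&(abs(Y+105)<30);v,u=np.nonzero(rd);print("flag",W[rd].mean(0),W[rd].max(0),rd.sum(),u.min(),u.max(),v.min(),v.max())
m=(S<60)&(V>100)&(Z>7)&(Z<18)&(X>400)&(X<640)&(Y<110)&(Y>-130)
k,l,st,ce=cv2.connectedComponentsWithStats(m.astype(np.uint8));m=l==1+st[1:,4].argmax();print(cv2.minAreaRect(W[m][:,:2].astype(np.float32)))
E
```

```text
t: 15.75
ee_pos: [506.7, 193.2, 195.5]
orientation: [-0.049, 0.705, 0.05, 0.706]
ft_force: [-0.0, -0.0, -0.5]
finger_gap: 0.643
t 15.75 pos [506.7 193.2 195.5] yaw 8.03 tilt x, [ 0.002  0.001 -1.   ] F [-0.  -0.  -0.5] M [-0.05 -0.04 -0.  ] gap 54.9
green [503.53082331 183.79423695 109.32247436] [518.9644414  201.09541896 132.94795665]
bar 66 [538.1263207  -42.28800431  89.67753302] [531.78711426 -78.33020592  81.87018297] [545.60731529  -4.89068271  93.13244246] 7.125938851024412
flag [ 501.77342129 -103.5384481    24.35103421] [514.48942585 -75.59854962  30.08351815] 22 246 250 224 230
((519.293212890625, -24.956192016601562), (187.6697540283203, 158.74127197265625), 5.072807788848877)
```

View pics/s5.png

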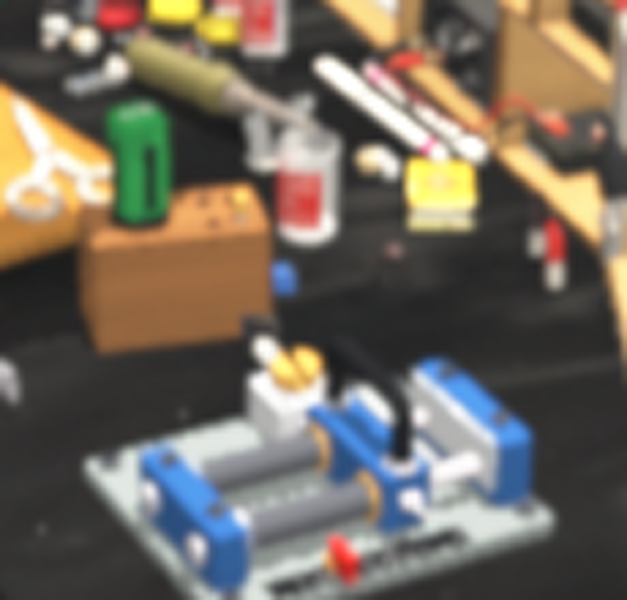

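The driver is back in its block at (138,165), upright with its collar seated, and the slot is turned. Next is the handle.

```bash
python3 - <<'E'
from h import *
plan((538.3,-41,195.5),5.1)
z=np.load("pics/avg2.npz");W=cloud("scene",z["d"]);p=z["p"]
a=np.radians(5.1);ex=np.array([np.cos(a),np.sin(a)]);c=np.array([519.3,-25.5]);ey=np.array([-ex[1],ex[0]])
cam=manip.camera_info("scene");E=np.array(cam["extrinsics"])
def ray(u,v,h):
    r=E[:3,:3]@[(u-cam["cx"])/cam["fx"],(v-cam["cy"])/cam["fy"],1];o=E[:3,3];q=(o+r*(h-o[2])/r[2])[:2]-c;return [round(float(q@ex),1),round(float(q@ey),1)]
hsv=cv2.cvtColor(p,cv2.COLOR_RGB2HSV).astype(int)
for v in range(220,232):print(v,[(u,hsv[v,u,0],hsv[v,u,1],hsv[v,u,2]) for u in range(245,252)])
for v in range(213,221):print(v,[tuple(p[v,u]//10) for u in range(256,267)])
for u,v in((248,224),(248,225),(248,223),(260,216),(260,217)):print(u,v,ray(u,v,30),ray(u,v,36))
E
python3 -m jog '[[[2.9,0,0],[0,-50,-0.5],50],[[2.9,0,0],[0,-100,-0.5],50],[[2.9,0,0],[0,-150,-0.5],50],[[2.9,0,0],[0,-200,-0.5],50],[[2.9,0,0],[0,-236,-1],50],[[2.9,0,0],[0,-236,-1],50],[[2.9,0,0],[0,-236,-1],50]]'; python3 -c "
from h import *
show();plan((538.3,-41,68),5.1)"
```

```text
turn [ 2.92 -0.07  0.  ] shift [  -1.8 -236.2   -1.2]
220 [(245, np.int64(113), np.int64(10), np.int64(98)), (246, np.int64(113), np.int64(10), np.int64(99)), (247, np.int64(98), np.int64(10), np.int64(103)), (248, np.int64(90), np.int64(7), np.int64(106)), (249, np.int64(80), np.int64(7), np.int64(115)), (250, np.int64(70), np.int64(6), np.int64(122)), (251, np.int64(24), np.int64(20), np.int64(128))]
221 [(245, np.int64(90), np.int64(5), np.int64(104)), (246, np.int64(75), np.int64(4), np.int64(115)), (247, np.int64(75), np.int64(8), np.int64(126)), (248, np.int64(78), np.int64(10), np.int64(131)), (249, np.int64(72), np.int64(9), np.int64(139)), (250, np.int64(72), np.int64(9), np.int64(144)), (251, np.int64(45), np.int64(10), np.int64(146))]
222 [(245, np.int64(3), np.int64(32), np.int64(143)), (246, np.int64(3), np.int64(42), np.int64(158)), (247, np.int64(7), np.int64(29), np.int64(156)), (248, np.int64(24), np.int64(9), np.int64(147)), (249, np.int64(66), np.int64(8), np.int64(151)), (250, np.int64(69), np.int64(11), np.int64(159)), (251, np.int64(69), np.int64(11), np.int64(1
[... 6857 characters left out ...]
nt8(16), np.uint8(17)), (np.uint8(21), np.uint8(21), np.uint8(21)), (np.uint8(22), np.uint8(22), np.uint8(22)), (np.uint8(22), np.uint8(22), np.uint8(22)), (np.uint8(21), np.uint8(22), np.uint8(22))]
248 224 [-20.6, -69.5] [-24.9, -77.3]
248 225 [-22.8, -73.6] [-27.1, -81.3]
248 223 [-18.3, -65.4] [-22.6, -73.1]
260 216 [27.0, -50.8] [22.3, -58.7]
260 217 [24.5, -55.1] [19.8, -62.9]
t: 16.85
ee_pos: [538.5, -41.3, 193.9]
orientation: [-0.031, 0.707, 0.031, 0.706]
ft_force: [0.4, 0.7, -0.3]
finger_gap: 0.586
t 16.85 pos [538.5 -41.3 193.9] yaw 5.02 tilt x, [-0.001  0.    -1.   ] F [ 0.4  0.7 -0.3] M [ 0.07 -0.02  0.  ] gap 50.1
turn [-0.08 -0.04 -0.02] shift [ 1.259e+02  2.000e-01 -1.000e-01]
```

```bash
python3 -m jog '[[[0,0,0],[40,0,0],50],[[0,0,0],[70,0,0],50],[[0,0,0],[90,0,0],50],[[0,0,0],[108,0,0],50],[[0,0,0],[120,0,0],50],[[0,0,0],[126,0,0],50],[[0,0,0],[126,0,0],50],[[0,0,0],[126,0,0],30],[[0,0,0],[126,0,0],20],[[0,0,0],[126,0,0],5],[[0,0,0],[126,0,0],5],[[0,0,0],[126,0,0],5],[[0,0,0],[126,0,0],5],[[0,0,0],[126,0,0],5],[[0,0,0],[126,0,0],5]]'; python3 -c "
from h import *
show()"
```

```text
t: 18.35
ee_pos: [540.0, -40.7, 69.3]
orientation: [-0.032, 0.705, 0.031, 0.708]
ft_force: [4.5, 2.2, 2.2]
finger_gap: 0.112
t 18.35 pos [540.  -40.7  69.3] yaw 5.12 tilt x, [ 0.004 -0.    -1.   ] F [4.5 2.2 2.2] M [ 0.48 -0.76 -0.  ] gap 9.5
```

```bash
python3 -m jog '[[[0,0,0],[0,0,-2],5],[[0,0,0],[0,0,-5],5],[[0,0,0],[0,0,-8],5],[[0,0,0],[0,0,-11],5],[[0,0,0],[0,0,-14],5],[[0,0,0],[0,0,-14],5],[[0,0,0],[0,0,-14],5]]'
python3 - <<'E'
from h import *
show()
p=np.mean([manip.grab_frame("scene")[0] for i in range(4)],0).astype(np.uint8)
cv2.imwrite("pics/s6.png",cv2.resize(p[160:240,210:310,::-1],(750,600),interpolation=cv2.INTER_CUBIC))
E
```

```text
t: 19.05
ee_pos: [526.4, -41.9, 69.3]
orientation: [-0.032, 0.705, 0.031, 0.708]
ft_force: [7.2, 4.4, 2.2]
finger_gap: 0.117
t 19.05 pos [526.4 -41.9  69.3] yaw 5.11 tilt x, [ 0.005 -0.    -1.   ] F [7.2 4.4 2.2] M [ 0.56 -1.04  0.01] gap 10.0
```

View pics/s6.png

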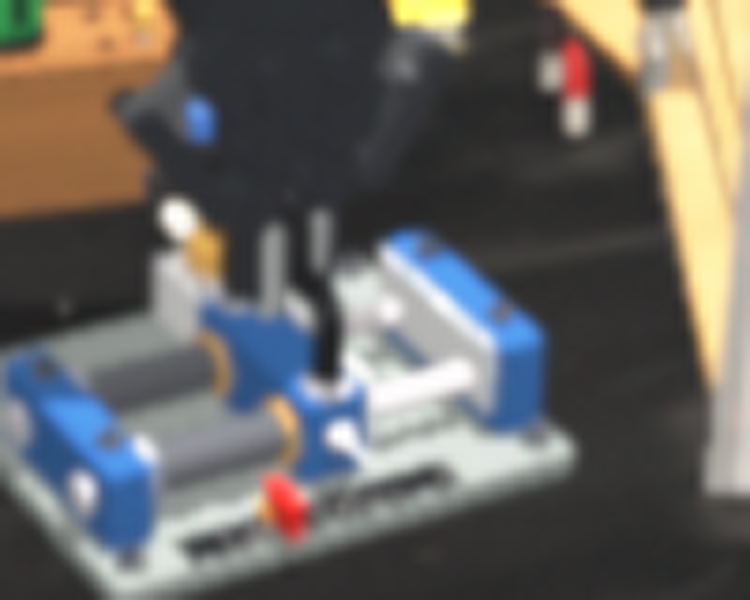

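The jaw follows (pointer at 345,440; flag at 285,505). I pull on.

```bash
python3 -m jog '[[[0,0,0],[0,0,-4],5],[[0,0,0],[0,0,-8],5],[[0,0,0],[0,0,-12],5],[[0,0,0],[0,0,-16],5],[[0,0,0],[0,0,-20],5],[[0,0,0],[0,0,-23],5],[[0,0,0],[0,0,-26],5],[[0,0,0],[0,0,-26],5],[[0,0,0],[0,0,-26],5],[[0,0,0],[0,0,-26],5]]'
python3 - <<'E'
from h import *
show()
p=np.mean([manip.grab_frame("scene")[0] for i in range(8)],0).astype(np.uint8)
a=cv2.resize(p[205:240,230:270,::-1],(680,595),interpolation=cv2.INTER_CUBIC)
cv2.imwrite("pics/s7.png",a)
a5=np.radians(5.1);ex=np.array([np.cos(a5),np.sin(a5)]);ey=np.array([-ex[1],ex[0]]);c=np.array([519.3,-25.5])
# overlay table: pixel of holder lines
def P(x,y,z): w=c+x*ex+y*ey;return ((proj("scene",[*w,z])[0]+.5-[230,205])*17).round(0).tolist()
for x in(-18,-22,-26,-30):print(x,"flagtop",P(x,-70,30),P(x,-80,30),"pointer",P(x,-45,36),P(x,-80,36))
E
```

```text
t: 20.25
ee_pos: [501.2, -44.3, 69.3]
orientation: [-0.032, 0.704, 0.031, 0.709]
ft_force: [9.9, 4.6, -0.7]
finger_gap: 0.114
t 20.25 pos [501.2 -44.3  69.3] yaw 5.11 tilt x, [ 0.006 -0.001 -1.   ] F [ 9.9  4.6 -0.7] M [ 0.81 -1.54  0.04] gap 9.7
-18 flagtop [330.0, 329.0] [361.0, 361.0] pointer [254.0, 219.0] [362.0, 329.0]
-22 flagtop [308.0, 335.0] [339.0, 368.0] pointer [232.0, 225.0] [339.0, 335.0]
-26 flagtop [285.0, 342.0] [316.0, 374.0] pointer [210.0, 232.0] [317.0, 342.0]
-30 flagtop [263.0, 349.0] [294.0, 381.0] pointer [187.0, 238.0] [294.0, 349.0]
```

View pics/s7.png

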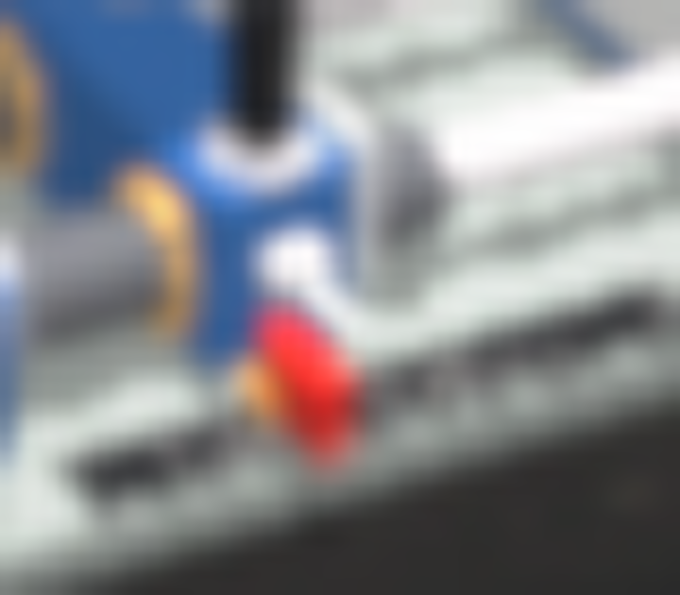

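The pointer tip (345,330) lies beside the right edge of the red tab (top about 280,320 to 330,375). By the projection it is about 5 mm short. I pull 5 mm more and check numerically, because my viewing allowance is used up.

```bash
cat > r.py <<'E'
from h import *
a5=np.radians(5.1);ex=np.array([np.cos(a5),np.sin(a5)]);ey=np.array([-ex[1],ex[0]]);c=np.array([519.3,-25.5])
def grid(p,z,xs,ys):
    g=np.array([[*(c+x*ex+y*ey),z] for y in ys for x in xs]);uv=proj("scene",g).astype(np.float32).reshape(len(ys),len(xs),2)
    return cv2.remap(p,uv[...,0],uv[...,1],cv2.INTER_CUBIC).astype(int)
def pr(p,z,xs,ys):
    q=grid(p,z,xs,ys);print("z",z,"x:",*xs)
    for y,r in zip(ys,q):print("%4d"%y," ".join("%3d/%-3d"%(k.min(),k[0]-k[1]) for k in r))
E
python3 -m jog '[[[0,0,0],[0,0,-2],5],[[0,0,0],[0,0,-4],5],[[0,0,0],[0,0,-5],5],[[0,0,0],[0,0,-5],5],[[0,0,0],[0,0,-5],5],[[0,0,0],[0,0,-5],5]]'
python3 - <<'E'
from r import *
show()
p=np.mean([manip.grab_frame("scene")[0] for i in range(8)],0).astype(np.uint8);np.save("pics/p5.npy",p)
print("cells: min(rgb)/(R-G)")
pr(p,36,range(-36,-11,2),range(-46,-92,-4))
r=np.load("pics/avg2.npz")["p"];print("rest frame, pointer");pr(r,36,range(8,34,2),range(-46,-80,-4));print("rest frame, flag");pr(r,30,range(-36,-11,2),range(-58,-92,-4))
E
```

```text
t: 21.25
ee_pos: [496.4, -44.8, 69.3]
orientation: [-0.032, 0.704, 0.031, 0.709]
ft_force: [10.6, 5.8, -0.0]
finger_gap: 0.115
t 21.25 pos [496.4 -44.8  69.3] yaw 5.11 tilt x, [ 0.006 -0.001 -1.   ] F [10.6  5.8 -0. ] M [ 0.88 -1.62  0.06] gap 9.8
cells: min(rgb)/(R-G)
z 36 x: -36 -34 -32 -30 -28 -26 -24 -22 -20 -18 -16 -14 -12
 -46 116/32  124/10   86/-17  61/-35  49/-46  53/-45  58/-44  66/-40  70/-37  72/-34  72/-34  67/-39  55/-45
 -50 122/8    91/-13  65/-32  49/-44  59/-41  79/-32 109/-24 131/-21 142/-18 142/-16 126/-18  89/-29  81/-30
 -54  95/-12  68/-30  53/-40  70/-35 113/-21 172/-9  213/-4  226/-2  235/-1  217/-2  167/-11 124/-18 121/-18
 -58  72/-28  55/-39  76/-32 125/-15 197/-3  249/3   253/2   254/1   244/1   217/-4  166/-12 140/-15 167/-8 
 -62  55/-39  66/-35 103/-19 163/-4  218/1   237/2   249/2   247/0   233/-2  187/-8  155/-12 175/-7  173/-3 
 -66  55/-40  70/-29 105/-12 150/6   183/14  223/8   242/1   236/1   203/-4  172/-8  179/-5  173/-4  157/-4 
 -70  52/-37  72/-17  94/26  115/53  158/55  210/31  235/9   232/3   208/-1  186/-5  172/-5  161/-5  152/-5 
 -74  7
[... 1940 characters left out ...]
 115/122 130/83  146/33  156/4   163/-7  167/-8 
 -70 180/-1  178/5   155/33  122/79   89/144  77/172  89/160 115/133 151/77  175/29  194/0   200/-10 195/-9 
 -74 186/15  152/39  115/73   78/130  57/178  68/180  96/153 141/106 180/55  208/15  221/-7  216/-8  205/-9 
 -78 128/49   95/79   66/107  47/156  50/187  68/179 107/142 149/97  182/54  199/14  200/-3  198/-9  196/-9 
 -82  81/77   60/96   43/128  40/166  48/186  66/183  95/151 122/111 143/54  152/13  157/-1  153/-6  151/-6 
 -86  71/76   49/106  37/134  38/161  42/176  54/162  69/130  91/75  107/23  116/6   111/-2  102/-2  100/-2 
 -90  67/80   46/115  39/138  38/154  44/142  54/107  73/59   93/20  100/8    99/2    92/2    89/1   103/1
```

Rectified measurements put the pointer at x about -23.3 in the holder and the flag at about -24.3. I pull 1 mm more and do a last numeric check.

```bash
python3 -m jog '[[[0,0,0],[0,0,-1],5],[[0,0,0],[0,0,-1],5],[[0,0,0],[0,0,-1],5],[[0,0,0],[0,0,-1],5],[[0,0,0],[0,0,-1],5]]'
python3 - <<'E'
from r import *
show()
fr=[manip.grab_frame("scene") for i in range(8)];p=np.mean([f[0] for f in fr],0).astype(np.uint8)
pr(p,36,range(-36,-11,2),range(-58,-78,-4));r=np.load("pics/avg2.npz")["p"]
# driver unchanged?
W=cloud("scene",np.median([f[1] for f in fr],0));hsv=cv2.cvtColor(p,cv2.COLOR_RGB2HSV).astype(int);X,Y,Z=[W[...,i] for i in range(3)]
g=(hsv[...,0]>45)&(hsv[...,0]<85)&(hsv[...,1]>110)&(abs(X-506)<30)&(abs(Y-190)<30)&(Z>80);print("green",W[g].mean(0),W[g].max(0))
# flag lower part (below the pointer) moved?
for im in(r,p):
    q=im[227:231,243:254].astype(int);w=np.clip(q[...,0]-q[...,1]-40,0,None);v,u=np.mgrid[227:231,243:254];print("flag px",(w*u).sum()/w.sum(),(w*v).sum()/w.sum())
# pixel change at jig, gauge and vial
for nm,(x0,y0,x1,y1) in dict(jig=(275,255,340,316),gauge=(328,218,364,270),vial=(233,145,250,172)).items():print(nm,np.abs(p[y0:y1,x0:x1].astype(int)-r[y0:y1,x0:x1]).mean().round(2))
E
```

```text
t: 22.15
ee_pos: [495.5, -44.9, 69.3]
orientation: [-0.032, 0.704, 0.031, 0.709]
ft_force: [11.7, 5.5, -1.6]
finger_gap: 0.114
t 22.15 pos [495.5 -44.9  69.3] yaw 5.11 tilt x, [ 0.007 -0.001 -1.   ] F [11.7  5.5 -1.6] M [ 0.98 -1.72  0.03] gap 9.7
z 36 x: -36 -34 -32 -30 -28 -26 -24 -22 -20 -18 -16 -14 -12
 -58  62/-35  62/-37 100/-23 156/-8  216/1   250/3   253/1   250/2   225/-2  174/-9  127/-16 117/-17 143/-10
 -62  57/-39  80/-28 125/-13 181/-1  221/3   235/3   244/3   229/0   188/-6  140/-14 125/-15 151/-9  154/-5 
 -66  60/-36  82/-25 119/-10 159/6   181/14  211/11  217/2   191/-4  150/-12 135/-14 159/-6  161/-5  150/-4 
 -70  56/-35  79/-15 102/24  119/51  154/56  184/42  189/22  174/6   155/-6  158/-8  160/-6  157/-5  150/-6 
 -74  77/-10  82/41   83/92   99/117 137/104 169/71  181/44  180/14  174/-3  171/-8  173/-7  169/-7  162/-8 
green [503.47151768 183.86500583 109.44301125] [518.77969249 202.63220889 133.37770357]
flag px 248.03472630959388 228.15244261330193
flag px 248.02406103286384 228.15962441314554
jig 0.43
gauge 0.71
vial 76.83
```

The flag and the driver haven't moved. The vial patch differs because the gripper now blocks the view of it. I hand in.

```bash
python3 -c "
from h import *
print(manip.hand_in());show()"
```

```text
the job is handed in; nothing more can be done
None
the job is handed in; nothing more can be done
```

I turned the lock screw anticlockwise to its stop with the green driver and stood the driver back in its hole. I then pulled the sprung jaw open onto the red flag and handed the job in at about 22.6 s of the 54 s, still holding the handle. The hand-in gave no verdict.

**Last checks**
- **Screw:** the turning moment rose to about 0.39 Nm at the stop, and a picture taken after lifting the driver showed the slot turned across the holder.
- **Driver:** it is upright and seated in its block. Its measured position did not change between the release and the end.
- **Pointer:** it is on the flag to within about 1 mm, measured from the images: about x -24.3 for both in the holder's frame. The allowed error is 4 mm.
- **Handle:** the fingers hold it against a spring pull of about 12 N. The finger opening reads 9.7 mm on a 12 mm bar, so the bar may sit slightly off the pad centre, but the grip did not slip.
- **Flag, needle jig and gauge:** none of them moved in the images.

**Failed or unclear**
- **Vial:** the final image check failed because the gripper blocked the view. The arm was not taken near it, and the last clear picture before the gripper moved in showed nothing disturbed there.
- **Look-alikes:** the orange and purple drivers, which stood free on their blades, fell over in the first second and a half. The arm passed well above them with no contact force, and I left them lying on the table.

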